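# Uncover the humidity gauge on a picture-frame travel case

### The arm

A 6-joint arm with a two-finger parallel gripper is mounted at the origin on the work surface. World frame = base frame: x ahead of the robot, y to its left, z up, the work surface at z = 0. Lengths are in m, angles in rad, forces in N, time in s.
With the tool pointing down it reaches from about 0.275 to 0.775 m from the base axis. Payload 14.6 kg.
Tool frame: the origin (TCP) lies at the very end of the fingers, on their centre line; the grasp point (between the pads) lies 19 mm behind it; z points along the fingers, x is the direction in which the jaws open and shut, and the axes are right-handed (so a half turn about z gives the same grasp; the last joint's range is limited). The gripper opens to 85 mm and grips with 20 to 120 N. Pads are 22 mm wide; open, the fingers measure 114 mm over their backs; the gripper's body (76 mm by 85 mm) begins 54 mm behind the grasp point. The pads swing forward as they close: fully open they stand 13 mm farther back than shut.
Start: joints at [-1.268, 0.263, -0.048, 1.259, 0, 1.415], TCP at [0.232, -0.471, 0.231] pointing down, gripper open.
Joint ranges: [-2.65, 2.65], [-0.89, 1.7], [-1.18, 1.37], [-2.13, 2.11], [-1.35, 1.29], [-3.14, 3.14]. Speed limits (rad/s): [1.89, 1.89, 2.57, 2.79, 3.14, 3.14].

### API

Orientations are given as a 3x3 rotation matrix whose columns are the frame's x, y, z axes.
In Python, from bench import * gives the robot as it stands. The module is installed in compiled form; this text tells all that it offers.
- The arm moves only by the tool step_arm, never from a script. Its argument "targets" is a list that holds one entry, the list of rows, each a list of 7 numbers: the finger opening in m, from 0 to 0.0854, then the shift along the tool's x, y, z in m, then the turn, a rotation vector about the tool's x, y, z in degrees. A call has 1 to 8 rows; each row is the pose to reach, as a shift and turn from the pose commanded when the call began, along the tool's axes at that moment; what a row does not reach only later rows make up. A row lasts 1/12 s, in which the tool goes at most 41.7 mm and 7.16 degrees, less where a joint would pass 70% of its speed; a pose out of reach is approached as far as the arm can. A call with a gripper value outside its range is refused whole. The fingers move at their own pace and stop on an object; "force" is the grip in N (left out, the last holds). Time passes only in rows, so rows that repeat a pose let the fingers close. It gives the time, the measured TCP pose, the force and the opening at its end, in the units of the state.
- get_obs(): the state, without advancing time (a new reading comes with each control period).
- get_image(name): name is "side" or "top" or "wrist"; returns a dict with "image" (480x640x3 uint8, red, green, blue), "fx", "fy", "cx", "cy" (pixels), "distortion" ([k1, k2, p1, p2, k3] as OpenCV has them; the pictures are not rectified), "R" (3x3) and "t" (3): a world point X has camera coordinates R X + t. Camera axes: x right, y down, z forward; pixel columns grow to the right and rows downward; lengths in m; the calibration is good to about 2 mm. A picture is of the moment at which its call begins. There is no depth.
- close_job(): hands the job in, once; it reports no verdict.
The state is a dict: "time": time; "joint_positions": joint angles; "joint_vel": joint speeds; "joint_torque": joint torques, N m; "tcp_pos": TCP position; "ee_rot": TCP orientation; "wrist_force": force on the tool from outside, world axes, zero at the start; "moment": the same for the moment, N m; "grip_width": opening from 0.0 (shut) to 1.0 (fully open).
Only numpy, scipy, OpenCV 4.12 (cv2) and the standard library are available. Lean on these libraries where they do the work, as an engineer would, in place of code of your own. Each camera call takes 0.05 s, during which the arm holds its last target. There are 200 camera calls.

### The job

A travel case for a picture frame lies on the bench of a frame store. On its lid are two flat steel covers, each turning on one pivot screw. Swing the larger, round-ended cover sideways around its screw, to either side, until the whole round humidity gauge under it is in plain view, and leave it there. Leave the smaller, narrow cover of the key port shut.

Things in the scene. Friction and masses are not known exactly. Their poses are not given: they have to be found in the camera images.
- gauge_cover (a joint): Turn of the large steel gauge cover about its vertical pivot screw, rad: 0 = centred over the gauge, positive = counter-clockwise seen from above. It turns level between stops at -1.75 and 1.75 and stays where it is left; about 1 N at its knob moves it. It starts shut or up to 0.2 askew. From about 0.95 either way the gauge is clear.
- gauge_knob (a point): Middle (half-way up) of the upright black round knob on the large cover, 16 mm in diameter and 28 mm tall, standing on the plate 78 mm from the pivot, towards the disc's free edge. This point is 14 mm above the cover's upper face and 14 mm below the knob's top. The knob turns with the cover.
- gauge_pivot (a point): Point on the large cover's pivot axis, at the plate's upper face, 15 mm above the lid. The cover is a flat plate 4 mm thick: a disc 64 mm across centred 58 mm from the pivot, and a 32 mm wide arm. The screw head on it is 18 mm across, 4 mm high. The case is a plywood box with aluminium edges, 340 x 430 mm, 90 mm high, fixed flat on the bench.
- gauge_window (a point): Centre of the white round dial of the humidity gauge, 44 mm across, in a dark bezel 54 mm across, at its glass, 10 mm above the lid and 58 mm from the pivot; the large cover hides it when shut.
- key_cover (a joint): Turn of the small cover of the key port, rad: 0 = shut; it starts shut and is to stay shut. A narrow steel tongue 22 mm wide and 66 mm long, with its own pivot screw.
- key_knob (a point): Middle of the thin black knob, 10 mm wide and 16 mm tall, on the small cover, 44 mm from its pivot. The covers lie side by side, pivots about 210 mm apart; which is left or right changes. Loose on the lid's far edge, 65 mm or more beyond the pivots, lies a wrench; a tape roll and a spring clamp lie on the bench beside the case.

How it is judged:
At the end, for the whole second after the job is handed in: The large cover is turned at least 0.95 rad (54 degrees) to either side, so that the gauge's dial is clear, and is at rest; the small cover is within 0.2 rad of shut ((value of joint gauge_cover above 0.95 rad or value of joint gauge_cover below -0.95 rad) and velocity of joint gauge_cover between -0.05 and 0.05 rad/s and value of joint key_cover between -0.2 and 0.2 rad); the robot touches nothing.
It fails at once if the small key-port cover is swung open (more than 0.35 rad) (value of joint key_cover above 0.35 rad or value of joint key_cover below -0.35 rad).
It also fails if it takes over 32 s, if anything falls off the work surface, if the arm or the gripper's body presses on something with over 40 N, if the wrist force passes 120 N, or if a joint passes its speed limit or range.

## Working session

There is one attempt and no reset: what is moved stays moved. The work goes in short steps, Python scripts to look and compute and a tool call to move; the robot and the scene stay as the last step left them, time stands still between calls to the robot, and variables do not carry over. Pictures are saved under pics/ and viewed, about 8 in all and at most 12, crops included, and the job is handed in when it is done.

Besides the shell and the picture viewer there is one more tool, called after ">>>" as name(argument=value, ...) on one line, values as JSON. step_arm: Moves the arm, as the interface text tells. Its arguments: {"type":"object","properties":{"targets":{"type":"array"},"force":{"type":"number"}},"required":["targets"]}

```bash
mkdir -p pics
python3 - <<'E'
from bench import *
import cv2,numpy as np
o=get_obs();print(o['time'],o['tcp_pos'],o['ee_rot'])
for n in('top','side'):
    d=get_image(n);cv2.imwrite(f'pics/{n}1.png',d['image'][:,:,::-1])
    print(n,d['fx'],d['cx'],d['cy'],d['distortion'],np.round(d['R'],3).tolist(),d['t'])
E
```

```text
0.0 [ 0.23194747 -0.47067042  0.23082762] [[ 4.41983078e-01 -8.97023337e-01 -3.02288354e-04]
 [-8.97022774e-01 -4.41983145e-01  1.02137742e-03]
 [-1.04980574e-03 -1.80271998e-04 -9.99999433e-01]]
top 497.95532214747533 318.4532778389726 242.06826970868107 [0.000298 0.       0.       0.       0.      ] [[-0.01, -0.999, 0.036], [-0.996, 0.006, -0.092], [0.092, -0.037, -0.995]] [0.01230106 0.57006844 0.75340057]
side 556.0845300736049 322.4802567826142 247.45297161188464 [-0.00984129  0.          0.          0.          0.        ] [[0.964, -0.265, -0.002], [-0.194, -0.701, -0.686], [0.18, 0.662, -0.727]] [-0.54592623  0.21929544  0.67059725]
```

View pics/top1.png

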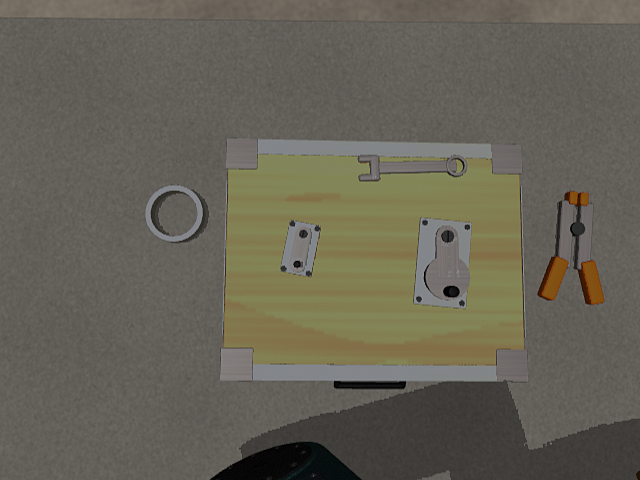

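View pics/side1.png

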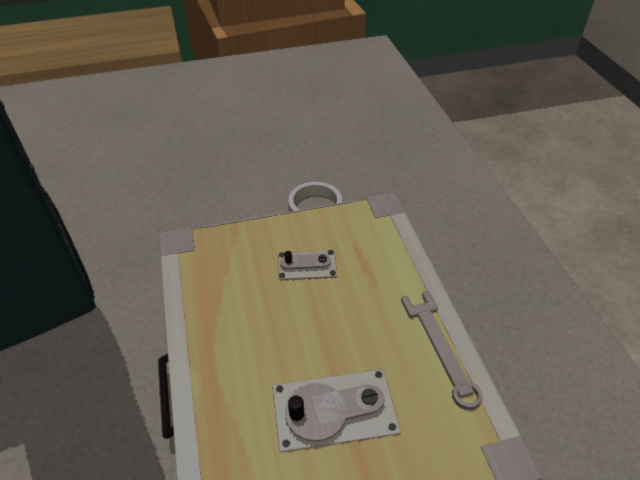

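Top view: gauge pivot at about (448,237), gauge knob (451,292), key cover to the left at (300,250). The side view agrees, with the gauge knob at (296,408) and its pivot at (370,397). The wrench lies on the far edge, well away.

```bash
cat > h.py <<'E'
from bench import *
import cv2,numpy as np
def ray(d,p,z):
    K=np.array([[d['fx'],0,d['cx']],[0,d['fy'],d['cy']],[0,0,1]])
    u=cv2.undistortPoints(np.array([[p]],float),K,np.array(d['distortion']))[0,0]
    R=np.array(d['R']);c=-R.T@np.array(d['t']);v=R.T@np.array([*u,1]);return c+v*(z-c[2])/v[2]
def blob(d,box,th=40):
    x0,y0,x1,y1=box;g=d['image'][y0:y1,x0:x1].max(2)
    n,l,s,c=cv2.connectedComponentsWithStats((g<th).astype(np.uint8))
    i=1+np.argmax(s[1:,4]);return c[i]+[x0,y0],s[i]+[x0,y0,0,0,0]
E
python3 - <<'E'
from h import *
t=get_image('top');s=get_image('side')
p,st=blob(t,(430,278,470,303));print('top knob',p,st,ray(t,p,.121))
q,st=blob(s,(280,388,315,425));print('side knob',q,st,ray(s,q,.119))
print('pivot',ray(t,(448,236.5),.109),ray(s,(370,396.5),.109))
print('keyknob',ray(t,(297,265),.115))
o=get_obs();pv=ray(t,(448,236.5),.109);k=ray(t,p,.121)
print('tool-frame knob rel',o['ee_rot'].T@(k-o['tcp_pos']),'r',np.linalg.norm((k-pv)[:2]),np.degrees(np.arctan2(*(k-pv)[1::-1])))
E
```

```text
top knob [450.85714286 291.12244898] [443 286  16  11 147] [ 0.49251973 -0.17023058  0.121     ]
side knob [295.94267516 408.05095541] [289 396  15  25 314] [ 0.49187092 -0.17044189  0.119     ]
pivot [ 0.56923047 -0.17244883  0.109     ] [ 0.57020041 -0.17316935  0.109     ]
keyknob [0.53041306 0.0408837  0.115     ]
tool-frame knob rel [-0.15441423 -0.36654636  0.11012765] r 0.07674281230921905 178.3436354466883
```

>>> step_arm(targets=[[[0,-0.02,-0.036,0,0,0,0],[0,-0.04,-0.072,0,0,0,0],[0,-0.06,-0.107,0,0,0,0],[0,-0.08,-0.143,0,0,0,0],[0,-0.1,-0.179,0,0,0,0],[0,-0.12,-0.215,0,0,0,0],[0,-0.14,-0.25,0,0,0,0],[0,-0.16,-0.286,0,0,0,0]]])

```text
time: 0.87
tcp_pos: [0.4184, -0.1992, 0.2314]
ee_rot: [[0.442, -0.897, 0.0], [-0.897, -0.442, -0.0], [0.0, -0.0, -1.0]]
wrist_force: [0.8, -0.9, 0.8]
grip_width: 0.0
```

>>> step_arm(targets=[[[0,-0.02,-0.036,0,0,0,0],[0,-0.04,-0.072,0,0,0,0],[0,-0.054,-0.096,0,0,0,0],[0,-0.054,-0.096,0.03,0,0,0],[0,-0.054,-0.096,0.06,0,0,0],[0,-0.054,-0.096,0.075,0,0,0],[0,-0.054,-0.096,0.075,0,0,0],[0,-0.054,-0.096,0.075,0,0,0]]])

```text
time: 1.53
tcp_pos: [0.4798, -0.11, 0.1563]
ee_rot: [[0.442, -0.897, -0.001], [-0.897, -0.442, 0.0], [-0.001, 0.001, -1.0]]
wrist_force: [-0.3, -0.6, 1.3]
grip_width: -0.0
```

Run:
```python
from h import *
d=get_image('side');cv2.imwrite('pics/s2.png',d['image'][:,:,::-1])
o=get_obs();print(o['time'],o['tcp_pos'],o['ee_rot'].round(3).tolist(),o['wrist_force'],o['grip_width'])
T=np.array(o['tcp_pos'])
P=np.array([.570,-.173])
for off in (.023,):
  for a in np.radians([178,190,200,210,220,230,240,250,258]):
    u=np.array([np.cos(a),np.sin(a)]);tan=np.array([-u[1],u[0]])
    w=np.array([*(P+.078*u-off*tan),.114]);print(round(np.degrees(a)),w.round(3),(o['ee_rot'].T@(w-T)).round(3))
```

```text
1.5833 [ 0.48039049 -0.11034689  0.1571267 ] [[0.442, -0.897, 0.0], [-0.897, -0.442, -0.0], [0.0, -0.0, -1.0]] [0.14823006 0.38888374 0.45543152] 0.0014556177231220416
178 [ 0.493 -0.147  0.114] [0.039 0.005 0.043]
190 [ 0.489 -0.164  0.114] [0.052 0.016 0.043]
200 [ 0.489 -0.178  0.114] [0.064 0.022 0.043]
210 [ 0.491 -0.192  0.114] [0.078 0.027 0.043]
220 [ 0.495 -0.206  0.114] [0.092 0.029 0.043]
230 [ 0.502 -0.218  0.114] [0.106 0.028 0.043]
240 [ 0.511 -0.229  0.114] [0.12  0.025 0.043]
250 [ 0.522 -0.238  0.114] [0.133 0.02  0.043]
258 [ 0.531 -0.245  0.114] [0.143 0.014 0.043]
```

View pics/s2.png

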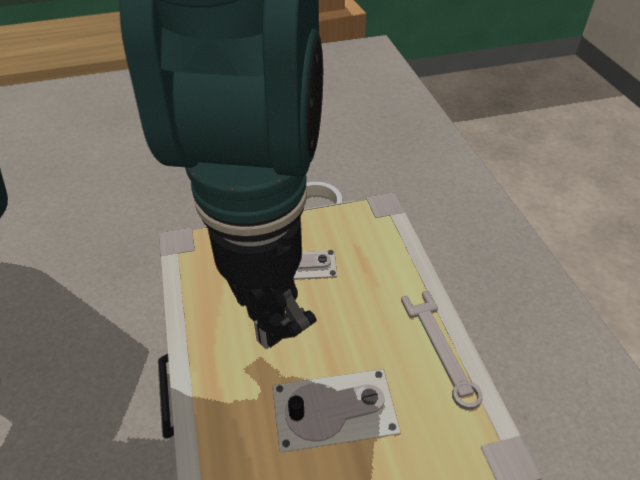

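The closed fingertips are at about (265,345), on the key side of the gauge knob (296,408), and nothing is in the way. I'll lower and push along the arc.

>>> step_arm(targets=[[[0,0,0,0.02,0,0,0],[0,0,0,0.042,0,0,0],[0,0,0,0.042,0,0,0],[0,0.014,0.002,0.042,0,0,0],[0,0.026,0.004,0.042,0,0,0],[0,0.039,0.005,0.042,0,0,0],[0,0.046,0.011,0.042,0,0,0],[0,0.052,0.016,0.042,0,0,0]]])

```text
time: 2.25
tcp_pos: [0.4892, -0.1655, 0.1148]
ee_rot: [[0.441, -0.897, 0.001], [-0.897, -0.441, -0.0], [0.001, -0.001, -1.0]]
wrist_force: [-1.1, 1.3, 0.4]
grip_width: -0.002
```

Run:
```python
from h import *
d=get_image('side');cv2.imwrite('pics/s3.png',d['image'][150:,100:500,::-1])
o=get_obs();print(o['time'],o['tcp_pos'],o['wrist_force'])
```

```text
2.3 [ 0.48861696 -0.16618687  0.11463837] [-0.01035099 -1.61829899 -0.3064032 ]
```

View pics/s3.png

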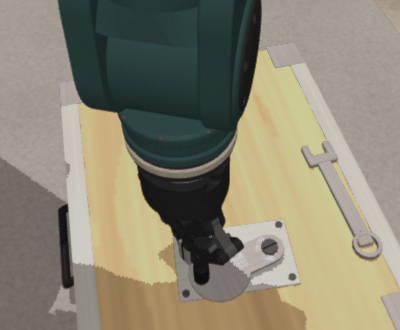

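The cover is turning: the knob is now at about (202,275) in the crop, with the fingers behind it. I'll carry on along the arc.

>>> step_arm(targets=[[[0,0.012,0.006,0,0,0,0],[0,0.026,0.011,0,0,0,0],[0,0.04,0.013,0,0,0,0],[0,0.054,0.012,0,0,0,0],[0,0.068,0.009,0,0,0,0],[0,0.081,0.004,0,0,0,0],[0,0.091,-0.002,0,0,0,0],[0,0.091,-0.002,0,0,0,0]]])

```text
time: 2.97
tcp_pos: [0.5322, -0.2469, 0.1139]
ee_rot: [[0.441, -0.897, 0.0], [-0.897, -0.441, -0.001], [0.001, -0.0, -1.0]]
wrist_force: [-1.5, 0.3, -0.3]
grip_width: -0.001
```

Run:
```python
from h import *
d=get_image('side');cv2.imwrite('pics/s4.png',d['image'][150:,100:500,::-1])
o=get_obs();print(o['time'],o['tcp_pos'],o['wrist_force'])
```

```text
3.0167 [ 0.5312776  -0.24592774  0.11389224] [-0.16582168  0.89273863 -0.41173904]
```

View pics/s4.png

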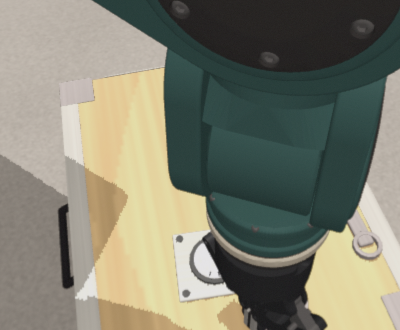

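The gauge dial is showing at about (212,265). I'll back off, lift and withdraw.

>>> step_arm(targets=[[[0,-0.005,0.012,0,0,0,0],[0,-0.01,0.025,0,0,0,0],[0,-0.01,0.025,-0.03,0,0,0],[0,-0.01,0.025,-0.06,0,0,0],[0,-0.01,0.025,-0.1,0,0,0],[0,-0.005,0.06,-0.12,0,0,0],[0,0,0.1,-0.12,0,0,0],[0,0.005,0.14,-0.12,0,0,0]]])

```text
time: 3.68
tcp_pos: [0.4065, -0.3115, 0.2355]
ee_rot: [[0.444, -0.896, 0.002], [-0.896, -0.444, -0.002], [0.003, -0.001, -1.0]]
wrist_force: [0.5, -0.6, 0.2]
grip_width: -0.004
```

>>> step_arm(targets=[[[0,0.01,0.035,0,0,0,0],[0,0.02,0.07,0,0,0,0],[0,0.04,0.1,0,0,0,0],[0,0.06,0.12,0,0,0,0],[0,0.08,0.13,0,0,0,0],[0,0.08,0.13,0,0,0,0],[0,0.08,0.13,0,0,0,0],[0,0.08,0.13,0,0,0,0]]])

```text
time: 4.35
tcp_pos: [0.3259, -0.4395, 0.2342]
ee_rot: [[0.442, -0.897, -0.0], [-0.897, -0.442, 0.001], [-0.001, -0.0, -1.0]]
wrist_force: [-0.1, -0.1, 0.6]
grip_width: 0.002
```

Run:
```python
from h import *
d=get_image('top');cv2.imwrite('pics/t5.png',d['image'][:,:,::-1])
o=get_obs();print(o['time'],o['tcp_pos'],o['wrist_force'],abs(o['joint_vel']).max())
p,st=blob(d,(460,225,500,285));k=ray(d,p,.121);print(p,st,k,np.degrees(np.arctan2(k[1]+.173,k[0]-.570))%360)
```

```text
4.4 [ 0.32608708 -0.43924225  0.23435809] [-0.76060986  0.52478089  0.03172498] 0.00742974216017787
[497.73333333 247.        ] [496 243   4   9  30] [ 0.55291114 -0.23819881  0.121     ] 255.31293084384177
```

View pics/t5.png

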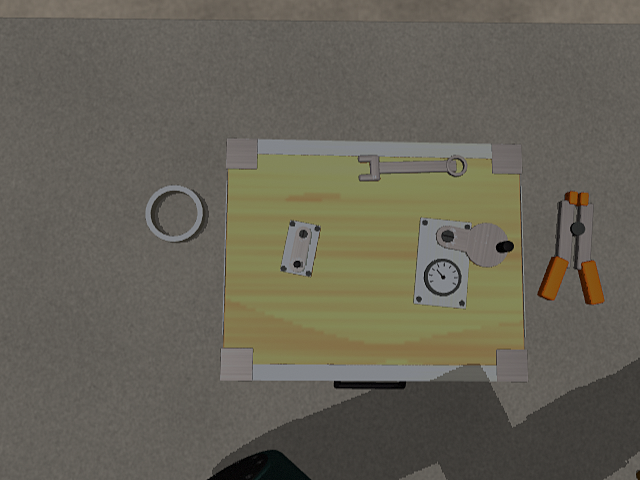

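The whole gauge is clear at (443,277). The large cover points right with its knob at (505,247), roughly 80° or more from shut. The key cover at (300,250) hasn't moved.

```bash
python3 -c "
from bench import *
print(close_job())"
```

```text
the job is handed in; nothing more can be done
None
```

I swung the large cover open counter-clockwise (to the robot's right) by pushing its knob along the arc with the closed fingers. I then backed off, raised the arm clear and handed the job in at about 4.4 s.

- **Gauge:** the last top picture shows the whole dial in plain view.
- **Large cover:** by eye it is turned about 80° or more from shut, against the 54° required. It was not moving in the last picture as far as I can tell, but I did not measure its speed.
- **Small key cover:** it looks the same as at the start, so still shut.
- **Robot:** it was still and clear of everything. The wrist force read under 2 N every time I checked it.
- **Check that failed:** the scripted knob measurement in the last picture was cropped too tightly and cut off the knob. Its result (knob direction 255°, a turn of about 77° from where the cover began) is therefore only a rough lower estimate. The picture itself showed the cover well past the limit, so I did not repeat it.

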